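# Change the cup warmer over to one plate

## Robot

A 6-joint arm with a two-finger parallel gripper is mounted at the origin on a cart in front of the work surface, level with it; the furniture and walls round the work are solid. World frame = base frame: x ahead of the robot, y to its left, z up, the work surface at z = 0. Lengths are in mm, angles in rad, forces in N, time in s.
With the tool pointing down it reaches from about 300 to 775 mm from the base axis. Payload 14.6 kg.
Tool frame: the origin (TCP) lies on the centre line of the jaws, within the pads' length; the fingertips stand 8 mm ahead of it and the grasp point (between the pads) lies 11 mm behind it; z points along the fingers, y is the line along which they close (so a half turn about z gives the same grasp; the last joint's range is limited). The gripper opens to 94 mm and grips with 3 to 60 N. Pads are 16 mm wide; open, the fingers measure 119 mm over their backs; the gripper's body (75 mm by 177 mm) begins 78 mm behind the grasp point.
Start: joints at [1.09, 0.3, 1.521, -0, 1.321, -0.067], TCP at [221.147, 503.571, 213.446] pointing down, gripper open.
Joint ranges: [-3.03, 3.03], [-0.79, 2.21], [0.23, 2.52], [-1.04, 4.18], [0, 3.07], [-2.55, 2.55]. Speed limits (rad/s): [2.22, 2.22, 2.57, 3.14, 3.14, 3.14].

## Interface

Orientations are given as [roll, pitch, yaw] about the fixed x, y, z axes, in that order (R = Rz(yaw) Ry(pitch) Rx(roll)).
In Python, from cell import manip gives the robot as it stands.
- The arm moves only by the tool jog_arm, never from a script. Its argument "rows" is one flat list of numbers, 7 for each row, row after row: the shift along the world's x, y, z in cm, then the turn, a rotation vector about the world's x, y, z in rad, then the closure, from 0 (fully open) to 1 (shut). In form: [dx, dy, dz, rx, ry, rz, fingers, dx, dy, dz, rx, ry, rz, fingers, ...]. A call has 1 to 20 rows; each row shifts and turns the commanded pose from where the row before left it; what a row does not reach is not made up. A row lasts 1/12 s, in which the tool goes at most 41.7 mm and 7.16 degrees, less where a joint would pass 70% of its speed; a pose out of reach is approached as far as the arm can. A call with a gripper value outside its range is refused whole. The fingers move at their own pace and stop on an object; "newtons" is the grip in N (left out, the last holds). Time passes only in rows, so rows that do not move let the fingers close. It gives the time, the measured TCP pose, the force, the opening and the grip force at its end, in the units of the state.
- manip.read_state(): the state, without advancing time (a new reading comes with each control period).
- manip.camera(name): name is "scene" or "top" or "wrist"; returns (picture, depth): 400x640x3 uint8, blue, green, red; 400x640 float32, mm along the optical axis (not along the pixel's ray), 0 where there is no reading.
- manip.camera_model(name): a dict with "K" (3x3 intrinsics, pixels), "R" (3x3) and "t" (3): a world point X has camera coordinates R X + t. Camera axes: x right, y down, z forward; pixel columns grow to the right and rows downward; lengths in mm; the calibration is good to about 2 mm. A picture is of the moment at which its call begins: read the wrist's pose just before it. camera_model takes no time and is no camera call; for the wrist camera it gives the pose at the moment of the call.
- manip.sign_off(): hands the job in; it is judged then, once.
The state is a dict: "clock": time; "joints": joint angles; "qd": joint speeds; "effort": joint torques, N m; "eef_pos": TCP position; "eef_rot": TCP orientation; "wrist_force": force on the tool from outside, world axes, zero at the start; "moment": the same for the moment, N m; "finger_gap": finger opening in mm; "finger_force": force on a finger pad.
Only numpy, scipy, OpenCV 4.12 (cv2) and the standard library are available. Lean on these libraries where they do the work, as an engineer would, in place of code of your own. Each camera call takes 0.05 s, during which the arm holds its last target. There are 200 camera calls.

## Task

The coffee press is empty: take it off the warmer and stand it upright in the middle of the coaster that lies beside the warmer. Then press the warmer's key for the plate on which the cup stands (keys from left to right: off, left plate, both plates, right plate) fully home, so that it stays down and the latched both-plates key pops up. Do not press either of the other two keys, and leave the cup and the other things where they are.

Things in the scene. Friction and masses are not known exactly. Their poses are not given: they have to be found in the camera images.
- warmer: Cup warmer, fixed: aluminium housing 181 mm deep, 216 wide, 40 high, two round dark plates on its rear part, four interlocked white keys in a row on the lower front deck (32 mm high). Origin on the worktop below it; housing from x = -0.105 (front) to 0.076, y = +-0.108. x points from the keys to the plates, y left, z up. Key middles at x = -0.065, y = 0.069 (off), 0.023, -0.023, -0.069; gaps 4 mm.
- plate_left (a point): Middle of the top of the left plate (100 mm across), at (0.020, +0.054, 0.043) in the warmer's frame.
- plate_right (a point): Middle of the top of the right plate (100 mm across), at (0.020, -0.054, 0.043) in the warmer's frame.
- coffee_press: Small empty coffee press, 122 mm high, 0.22 kg: glass in a black cage, black lid and side handle. Starts on one plate. Origin on its underside, 8 mm from its axis towards the handle, which points to -y (2 to 81 mm high); z up. Foot 56 mm across. The rigid round lid, 59 mm across, 93 to 108 mm above the foot, can be gripped from above in any direction; knob 20 mm across on it. Lid is fixed.
- press_axis (a point): Middle of the coffee press's round foot (its vertical axis, on its underside); axes as the press's.
- coffee_cup: Small coffee cup with a bold flower pattern, 58 mm across, 56 mm high, 0.11 kg, standing on the other plate; it stays there. Origin on its underside, 15 mm from the cup's axis towards the handle; the handle points to its -y; z up.
- coaster: Loose square wooden coaster lying alone on the worktop to the right of the warmer (not the stack in the tray at the back), 79 x 79 x 8 mm, 0.02 kg; origin at the middle of its underside, z up. A hood and cupboards overhang the rear of the worktop beyond x = 0.59 m, from 0.47 m up: keep the wrist clear.
- key_off (a joint): Downward travel of this key, m: 0 = up (top 52 mm above the worktop), 0.0135 = latched, 0.0145 = bottom stop. Outermost key on the left, marked by a raised bar. Takes up to 5 N; latches only if pushed to within 0.5 mm of its stop; 5 to 7 mm down it frees the latched key, which springs up. Let go half-way, no key stays down.
- key_left (a joint): Downward travel of this key, m: 0 = up (top 52 mm above the worktop), 0.0135 = latched, 0.0145 = bottom stop. Second key from the left, marked by one raised dot left of its middle; switches on only the left plate. Takes up to 5 N; latches only if pushed to within 0.5 mm of its stop; 5 to 7 mm down it frees the latched key, which springs up. Let go half-way, no key stays down.
- key_both (a joint): Downward travel of this key, m: 0 = up (top 52 mm above the worktop), 0.0135 = latched, 0.0145 = bottom stop. Third key from the left, marked by two raised dots; switches on both plates; latched down at the start. Takes up to 5 N; latches only if pushed to within 0.5 mm of its stop; 5 to 7 mm down it frees the latched key, which springs up. Let go half-way, no key stays down.
- key_right (a joint): Downward travel of this key, m: 0 = up (top 52 mm above the worktop), 0.0135 = latched, 0.0145 = bottom stop. Outermost key on the right, marked by one raised dot right of its middle; switches on only the right plate. Takes up to 5 N; latches only if pushed to within 0.5 mm of its stop; 5 to 7 mm down it frees the latched key, which springs up. Let go half-way, no key stays down.
- key_off_top (a point): Middle of the top of the off key: white plastic key cap, 50 mm (front to back) x 42 mm (across). Outermost key on the left, marked by a raised bar. It moves with the key.
- key_left_top (a point): Middle of the top of the left-plate key: white plastic key cap, 50 mm (front to back) x 42 mm (across). Second key from the left, marked by one raised dot left of its middle; switches on only the left plate. It moves with the key.
- key_both_top (a point): Middle of the top of the both-plates key: white plastic key cap, 50 mm (front to back) x 42 mm (across). Third key from the left, marked by two raised dots; switches on both plates; latched down at the start. It moves with the key.
- key_right_top (a point): Middle of the top of the right-plate key: white plastic key cap, 50 mm (front to back) x 42 mm (across). Outermost key on the right, marked by one raised dot right of its middle; switches on only the right plate. It moves with the key.
- matchbox: Matchbox, 36 x 53 x 15 mm, lying behind the warmer; a bystander. Origin at the middle of its underside.
- bottle_stopper: Black rubber stopper, 49 mm across, 27 mm high, behind the coaster; a bystander. Origin at the middle of its underside.
- table_mug: White mug, 92 x 127 x 95 mm, standing on the front hob plate right of the coaster; a bystander. Origin at the middle of its underside's bounding box.
- milk_carton: Milk carton, 66 x 100 x 182 mm, at the back right; a bystander. Origin at the middle of its underside.
- water_bottle: Clear water bottle, 65 mm across, 207 mm high, at the back left by the tap; a bystander. Origin at the middle of its underside.
- tumbler_a: Upturned clear tumbler, 69 mm across, 100 mm high, at the back, next to the bottle; a bystander. Origin at the middle of its underside.
- tumbler_b: Upturned clear tumbler, 69 mm across, 100 mm high, at the back, right of the other tumbler; a bystander. Origin at the middle of its underside.

How it is judged:
By the outcome, as a careful person would: the job done as asked, in the order asked, and still so for the second after the job is handed in, with the robot touching nothing.
It also fails if it takes over 40 s, if anything falls off the work surface, if the arm or the gripper's body presses on something with over 40 N, if the wrist force passes 120 N, or if a joint passes its speed limit or range.

## Working session

There is one attempt and no reset: what is moved stays moved. The work goes in short steps, Python scripts to look and compute and a tool call to move; the robot and the scene stay as the last step left them, time stands still between calls to the robot, and variables do not carry over. Pictures are saved under pics/ and viewed, at most 10 in all, crops included, and the job is handed in when it is done.

Besides the shell and the picture viewer there is one more tool, called after ">>>" as name(argument=value, ...) on one line, values as JSON. jog_arm: Moves the arm, as the interface text tells. Its arguments: {"type":"object","properties":{"rows":{"type":"array"},"newtons":{"type":"number"}},"required":["rows"]}

```bash
mkdir -p pics
cat > h.py <<'E'
import numpy as np, cv2
from cell import manip
def pts(name, depth, m=None):
    m=m or manip.camera_model(name); K,R,t=map(np.array,(m["K"],m["R"],m["t"]))
    v,u=np.mgrid[0:depth.shape[0],0:depth.shape[1]]
    c=np.stack([(u-K[0,2])/K[0,0]*depth,(v-K[1,2])/K[1,1]*depth,depth],-1)
    return (c-t.reshape(3))@R
def ray(m,uv,z):
    K,R,t=map(np.array,(m["K"],m["R"],m["t"])); o=-R.T@t.reshape(3)
    d=R.T@np.linalg.inv(K)@np.array([uv[0],uv[1],1.]); return o+d*(z-o[2])/d[2]
E
python3 - <<'E'
from h import *
print(manip.read_state())
for n in("scene","top"):
    p,d=manip.camera(n); cv2.imwrite(f"pics/{n}0.png",p); np.save(f"{n}0.npy",d)
    m=manip.camera_model(n); print(n,np.round(-np.array(m["R"]).T@np.array(m["t"]).reshape(3)), (d>0).mean())
E
```

```text
{'clock': 0.0, 'joints': array([ 1.09040738e+00,  3.00447998e-01,  1.52158725e+00, -1.05985021e-05,
        1.32070621e+00, -6.65966129e-02]), 'qd': array([ 4.67528337e-05,  7.76029133e-04,  5.51918122e-04,  9.33661433e-04,
        4.45508852e-04, -2.83616130e-05]), 'effort': array([ 1.38029940e-03, -5.31812704e+01, -3.52744746e+01,  7.08764512e-02,
        2.43641669e-02, -1.14293443e-04]), 'eef_pos': array([221.03039209, 503.35052096, 212.89639015]), 'eef_rot': array([-3.14044571e+00, -6.62069610e-05,  2.72780291e+00]), 'wrist_force': array([-0.46463619,  0.54206958, -0.30838921]), 'moment': array([ 0.07384923,  0.00357599, -0.02871612]), 'finger_force': 0.0, 'finger_gap': 93.60355660202688}
scene [ 144. -284.  692.] 0.99601953125
top [ 388.   32. 1164.] 0.996171875
```

View pics/scene0.png

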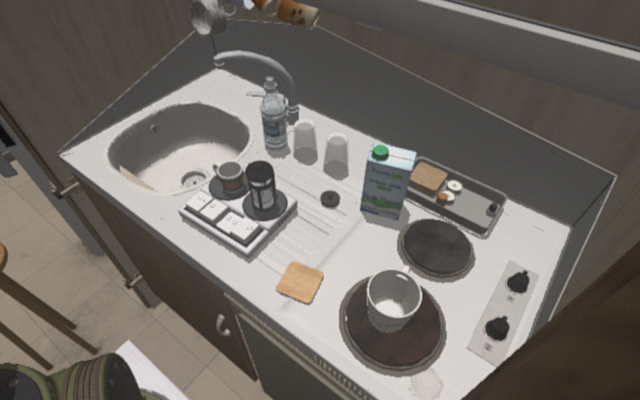

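View pics/top0.png

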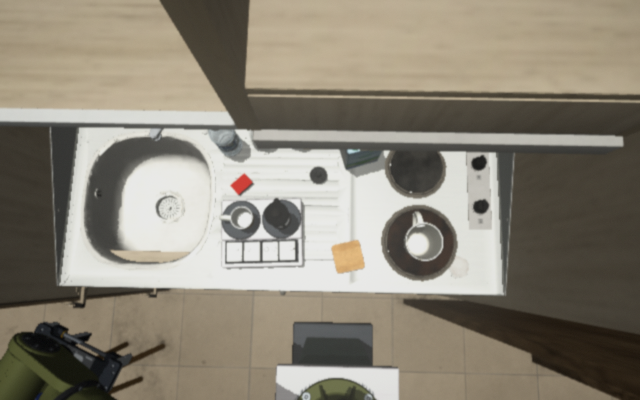

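The scene view shows the cup on the left plate (228,177), the press on the right plate (260,185), keys at about (220,217) and the coaster at (300,283). In the top view the coaster is at (348,257), the press at (279,215) and the key row at v≈251. So the key to press is key_left. Next I'll measure.

```bash
cat > m1.py <<'E'
from h import *
np.set_printoptions(precision=1,suppress=True)
for n,roi in(("scene",(255,320,270,340)),("top",(235,280,325,375))):
    p=cv2.imread(f"pics/{n}0.png"); P=pts(n,np.load(f"{n}0.npy")); m=manip.camera_model(n)
    hsv=cv2.cvtColor(p,cv2.COLOR_BGR2HSV); k=np.zeros(p.shape[:2],np.uint8)
    a,b,c,d=roi; k[a:b,c:d]=cv2.inRange(hsv,(5,70,90),(25,255,255))[a:b,c:d]
    cs=max(cv2.findContours(k,0,1)[0],key=cv2.contourArea); k[:]=0; cv2.drawContours(k,[cs],-1,1,-1)
    k2=cv2.erode(k,np.ones((3,3)))>0; print(n,"coaster z",np.median(P[k2],0))
    w=np.array([ray(m,q,8)[:2] for q in cs[:,0]],np.float32); print(" rect",cv2.minAreaRect(w))
    # lid: points at height 130..165 near the warmer
    h=(P[...,2]>132)&(P[...,2]<175)&(abs(P[...,0]-460)<90)&(abs(P[...,1]-130)<90)
    print(" high pts",h.sum(),np.percentile(P[h],[2,50,98],axis=0) if h.any() else "")
    # white key tops
    for lo,hi in((28,36),(36,42),(46,56)):
        g=(P[...,2]>lo)&(P[...,2]<hi)&(abs(P[...,0]-420)<150)&(abs(P[...,1]-150)<180)
        print(" ",lo,hi,g.sum(),np.percentile(P[g],[2,50,98],axis=0).ravel() if g.any() else "")
p=cv2.imread("pics/top0.png")[185:280,205:375]; cv2.imwrite("pics/topc.png",cv2.resize(p,None,fx=4.5,fy=4.5,interpolation=2))
E
python3 m1.py
```

```text
scene coaster z [433.5 -26.2   7.3]
 rect ((434.8121032714844, -25.203353881835938), (78.11541748046875, 77.49021911621094), 13.780519485473633)
 high pts 482 [[500.4 127.7 138.2]
 [522.  149.8 148.7]
 [548.3 181.7 164.7]]
  28 36 1067 [401.3  98.4  28.4 417.9 168.3  31.3 539.8 302.   35.8]
  36 42 1530 [418.1 102.7  36.2 488.5 188.6  39.6 564.5 306.7  41.9]
  46 56 1163 [416.3 116.1  46.7 443.5 220.2  50.7 531.7 289.8  54.5]
top coaster z [436.  -25.6   8.7]
 rect ((435.888916015625, -24.830108642578125), (76.24263000488281, 76.04911041259766), 13.581575393676758)
 high pts 429 [[502.3 129.3 145.8]
 [525.5 154.9 150.9]
 [549.3 182.5 167.6]]
  28 36 899 [400.9  98.3  28.4 422.5 196.8  32.7 497.6 310.   35.9]
  36 42 1158 [418.4 103.2  36.2 486.8 199.3  39.8 568.  312.1  41.9]
  46 56 1249 [417.9 116.9  46.2 451.9 233.6  51.6 550.  292.1  55.4]
```

```bash
sleep 0
```

```text
(no output)
```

View pics/topc.png

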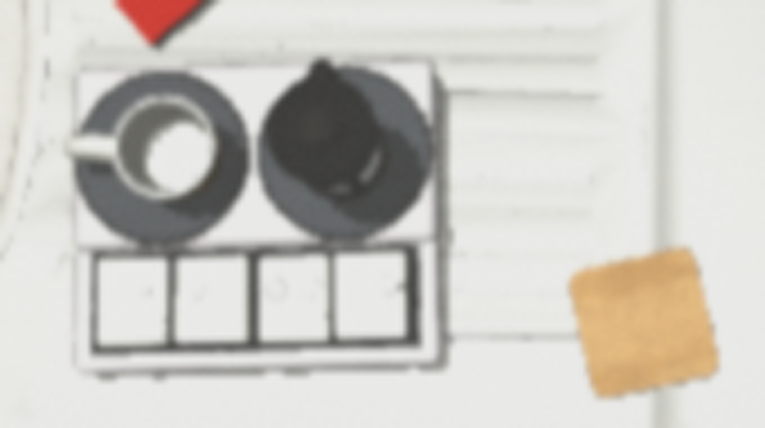

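The crop shows the cup on the left plate with its handle to the left. The press lid is at crop (322,130), with its handle protruding at the top (+x). The four keys sit between u 95 and 412, with dark gaps around the latched third key at 255 and 335, and the coaster is at (645,322).

```bash
cat > m2.py <<'E'
from h import *
np.set_printoptions(precision=1,suppress=True)
for n in("scene","top"):
    P=pts(n,np.load(f"{n}0.npy")); m=manip.camera_model(n)
    def mask(zl,zh,x0,x1,y0,y1):
        return ((P[...,2]>zl)&(P[...,2]<zh)&(P[...,0]>x0)&(P[...,0]<x1)&(P[...,1]>y0)&(P[...,1]<y1))
    k=mask(140,156,470,580,100,210); print(n,"lid top z",np.median(P[...,2][k]),k.sum())
    c=max(cv2.findContours(k.astype(np.uint8),0,1)[0],key=cv2.contourArea)[:,0]
    w=np.array([ray(m,q,151)[:2] for q in c],np.float32); print(" circ",cv2.minEnclosingCircle(w),cv2.fitEllipse(w))
    k=mask(46,57,405,476,95,320); kc=P[k]
    print(" keys z",np.median(kc[:,2]),"rect",cv2.minAreaRect(kc[:,:2].astype(np.float32)))
    num,lab=cv2.connectedComponents(k.astype(np.uint8))
    for i in range(1,num):
        q=P[lab==i]
        if len(q)>60: print("  comp",len(q),np.median(q,0),cv2.minAreaRect(q[:,:2].astype(np.float32)))
    k=mask(25,60,380,600,80,330); print(" housing",cv2.minAreaRect(P[k][:,:2].astype(np.float32)))
E
python3 m2.py
```

```text
scene lid top z 148.54180447316074 421
 circ ((524.375732421875, 150.01751708984375), 32.7026481628418) ((524.0851440429688, 150.94235229492188), (56.7691535949707, 62.62321090698242), 141.24192810058594)
 keys z 50.673929649913966 rect ((441.5672302246094, 205.16317749023438), (51.10869598388672, 182.32626342773438), 2.315032720565796)
  comp 652 [438.8 246.1  50.6] ((439.35797119140625, 250.67227172851562), (50.659671783447266, 90.9840087890625), 1.3871569633483887)
  comp 377 [443.5 134.   50.7] ((444.755859375, 135.9008026123047), (50.71808624267578, 43.04362106323242), 3.736081600189209)
 housing ((492.4073181152344, 205.86221313476562), (181.0498046875, 216.52586364746094), 2.660886764526367)
top lid top z 150.36308496726454 404
 circ ((528.3933715820312, 155.5665283203125), 29.378618240356445) ((528.522705078125, 155.7458953857422), (56.40608215332031, 57.09264373779297), 147.12020874023438)
 keys z 52.19251298695457 rect ((442.6431579589844, 204.66958618164062), (50.02080154418945, 180.3933563232422), 2.6738250255584717)
  comp 316 [444.7 135.5  52.2] ((445.9444885253906, 135.42721557617188), (49.600791931152344, 41.73863220214844), 1.6421821117401123)
  comp 303 [438.8 272.2  52.2] ((439.0592041015625, 273.1366882324219), (46.84169387817383, 42.453548431396484), 1.1286382675170898)
  comp 310 [440.3 227.3  52.2] ((441.5884094238281, 227.07211303710938), (49.99415588378906, 41.49753952026367), 2.5944855213165283)
 housing ((493.429931640625, 206.68661499023438), (181.32000732421875, 216.8187713623047), 2.63637113571167)
```

Both views agree:
- **Warmer:** yaw about 2.6°, origin about (507,207). key_left top is at (441,227,52).
- **Press:** lid at (528,155), top z 150, which matches the plate position.
- **Coaster:** centre at (435.5,-25), top z 8.

Moving above the press.

>>> jog_arm(rows=[2.05,-2.3,0,0,0,0,0,2.05,-2.3,0,0,0,0,0,2.05,-2.3,0,0,0,0,0,2.05,-2.3,0,0,0,0,0,2.05,-2.3,0,0,0,0,0,2.05,-2.3,0,0,0,0,0,2.05,-2.3,0,0,0,0,0,2.05,-2.3,0,0,0,0,0,2.05,-2.3,0,0,0,0,0,2.05,-2.3,0,0,0,0,0,2.05,-2.3,0,0,0,0,0,2.05,-2.3,0,0,0,0,0,2.05,-2.3,0,0,0,0,0,2.05,-2.3,0,0,0,0,0,1.9,-2.6,0,0,0,0,0,0,0,0,0,0,0,0,0,0,0,0,0,0,0])

```text
clock: 1.52
eef_pos: [527.5, 154.5, 212.9]
eef_rot: [-3.141, -0.001, 2.726]
wrist_force: [-0.2, 0.8, -0.6]
finger_gap: 94.1
finger_force: 0.0
```

Run:
```python
from h import *
m=manip.camera_model("wrist"); p,d=manip.camera("wrist"); cv2.imwrite("pics/w1.png",p)
P=pts("wrist",d,m); k=((P[...,2]>143)&(P[...,2]<158)&(abs(P[...,0]-528)<50)&(abs(P[...,1]-155)<50)).astype(np.uint8)
c=max(cv2.findContours(k,0,1)[0],key=cv2.contourArea)[:,0]
w=np.array([ray(m,q,151)[:2] for q in c],np.float32)
print(np.median(P[k>0],0),cv2.minEnclosingCircle(w),cv2.fitEllipse(w))
```

```text
[525.40831724 159.30916455 150.79179649] ((528.9127807617188, 157.67237854003906), 29.30558967590332) ((529.0137329101562, 157.62826538085938), (57.425384521484375, 57.882423400878906), 65.92298889160156)
```

View pics/w1.png

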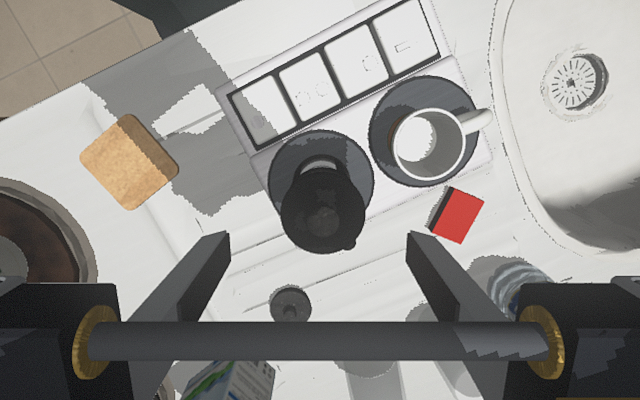

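The wrist view shows the lid at (322,210), midway between the open fingers, whose tips are at (225,240) and (412,240). The lip and handle lie across the closing line, so they are clear. Descend and grip.

>>> jog_arm(rows=[0.1,0.2,-1.0,0,0,0,0,0,0,-1.2,0,0,0,0,0,0,-1.2,0,0,0,0,0,0,-1.2,0,0,0,0,0,0,-1.2,0,0,0,0,0,0,-1.0,0,0,0,0,0,0,-0.7,0,0,0,0,0,0,-0.2,0,0,0,0,0,0,0,0,0,0,1,0,0,0,0,0,0,1,0,0,0,0,0,0,1,0,0,0,0,0,0,1,0,0,0,0,0,0,1,0,0,0,0,0,0,1,0,0,0,0,0,0,1,0,0,0,0,0,0,1], newtons=20)

```text
clock: 2.9
eef_pos: [528.3, 157.6, 136.7]
eef_rot: [3.141, 0.0, 2.728]
wrist_force: [-0.1, -0.0, 2.5]
finger_gap: 58.3
finger_force: 20.0
```

>>> jog_arm(rows=[0,0,0.4,0,0,0,1,0,0,0.8,0,0,0,1,0,0,1.2,0,0,0,1,0,0,1.2,0,0,0,1,0,0,1.2,0,0,0,1,-0.4,-0.8,0.8,0,0,0,1,-0.8,-1.6,0.4,0,0,0,1,-1.0,-2.0,0,0,0,0,1,-1.0,-2.0,0,0,0,0,1,-1.0,-2.0,0,0,0,0,1,-1.0,-2.0,0,0,0,0,1,-1.0,-2.0,0,0,0,0,1,-1.0,-2.0,0,0,0,0,1,-1.0,-1.9,0,0,0,0,1,-0.7,-1.3,0,0,0,0,1,-0.4,-0.7,0,0,0,0,1,0,0,0,0,0,0,1,0,0,0,0,0,0,1])

```text
clock: 4.4
eef_pos: [435.2, -25.4, 196.7]
eef_rot: [3.141, 0.0, 2.727]
wrist_force: [0.0, -0.3, -2.7]
finger_gap: 58.6
finger_force: 20.0
```

Run:
```python
from h import *
np.set_printoptions(precision=1,suppress=True)
print(manip.read_state()["eef_pos"])
p,d=manip.camera("scene"); cv2.imwrite("pics/s2c.png",cv2.resize(p[140:360,180:440],None,fx=2.7,fy=2.7)); np.save("s2.npy",d);cv2.imwrite("pics/s2.png",p)
m=manip.camera_model("wrist"); p,d=manip.camera("wrist"); cv2.imwrite("pics/w2.png",p); np.save("w2.npy",d); P=pts("wrist",d,m)
k=((P[...,2]>200)&(P[...,2]<222)&(abs(P[...,0]-435)<60)&(abs(P[...,1]+25)<60)).astype(np.uint8)
c=max(cv2.findContours(k,0,1)[0],key=cv2.contourArea)[:,0]
z=np.median(P[k>0],0); print(z,k.sum())
w=np.array([ray(m,q,z[2])[:2] for q in c],np.float32); print(cv2.minEnclosingCircle(w),cv2.fitEllipse(w))
```

```text
[435.2 -25.4 196.7]
[430.6 -21.8 210.7] 10581
((432.23358154296875, -23.172054290771484), 43.87495422363281) ((434.8366394042969, -24.425630569458008), (55.92010498046875, 72.69300842285156), 156.3897247314453)
```

View pics/s2c.png

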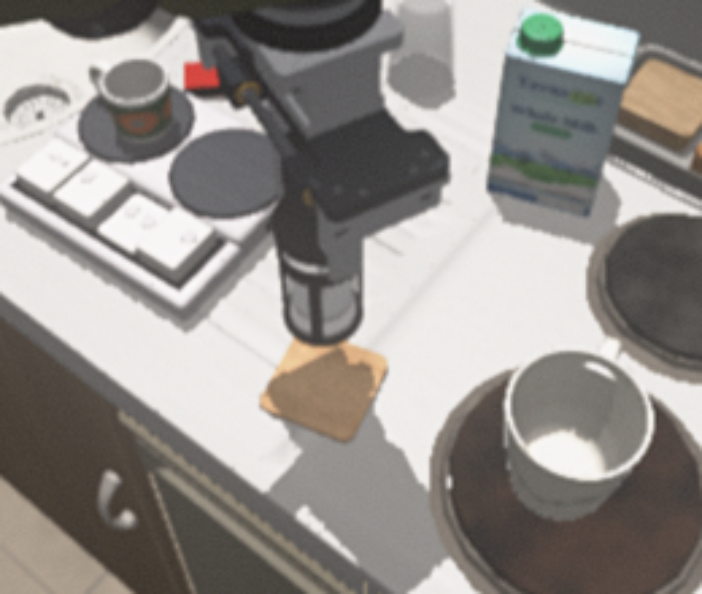

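View pics/w2.png

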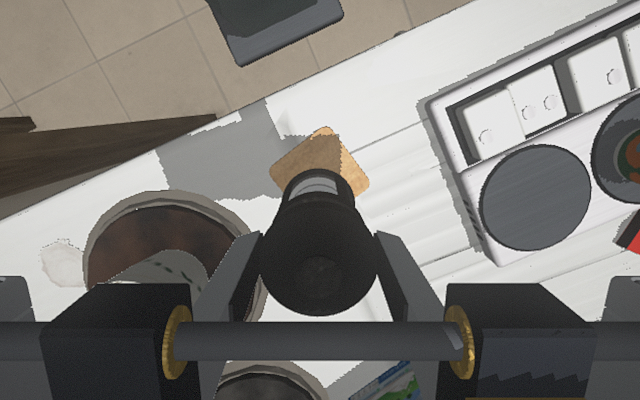

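Scene crop: the press hangs upright over the coaster, with its foot at (322,335). Wrist view: the lid at (320,258) is between the pads and the coaster shows behind it at (315,165). Now the lid's offset across the jaws.

Run:
```python
from h import *
np.set_printoptions(precision=1,suppress=True)
s=manip.read_state(); m=manip.camera_model("wrist"); P=pts("wrist",np.load("w2.npy"),m); t=s["eef_pos"]
yw=s["eef_rot"][2]; a=np.array([np.sin(yw),-np.cos(yw)]); b=np.array([-a[1],a[0]])
r=P[...,:2]-t[:2]; A=r@a; B=r@b
k=(P[...,2]>207)&(P[...,2]<216)&(abs(A)<28)&(abs(B)<45)
q=np.stack([A[k],B[k]],1)
for lo in range(-26,27,4):
    g=q[(q[:,0]>=lo)&(q[:,0]<lo+4)][:,1]; print(lo+2,np.percentile(g,[1,99]) if len(g)>5 else 0)
print(a,b,cv2.minEnclosingCircle(q.astype(np.float32)))
p=cv2.imread("pics/s2.png"); P=pts("scene",np.load("s2.npy"))
k=(P[...,2]>60)&(P[...,2]<190)&(abs(P[...,0]-435)<60)&(abs(P[...,1]+25)<60)
print("scene lowest z",np.percentile(P[k][:,2],[0.5,2]))
for z0 in(70,80,95,120,135):
    g=k&(abs(P[...,2]-z0)<5); print(z0,g.sum(),np.percentile(P[g][:,:2],[2,98],axis=0).ravel() if g.sum()>5 else"")
```

```text
-24 [-16.8  15.7]
-20 [-21.3  19.8]
-16 [-24.5  22.9]
-12 [-26.5  24.9]
-8 [-28.2  26.5]
-4 [-29.3  27.2]
0 [-29.7  27.8]
4 [-29.3  27.4]
8 [-28.7  26.6]
12 [-27.   25.3]
16 [-24.9  23.4]
20 [-22.4  20.6]
24 [-18.7  16.9]
28 [-14.   11.7]
[0.4 0.9] [-0.9  0.4] ((0.5454389452934265, -1.356806755065918), 29.390012741088867)
scene lowest z [103.2 104.2]
70 0 
80 0 
95 0 
120 91 [410.9 -51.2 452.9  -6.5]
135 96 [410.9 -51.8 451.9  -5.4]
```

>>> jog_arm(rows=[-0.1,0,-0.8,0,0,0,1,0,0,-1.2,0,0,0,1,0,0,-1.2,0,0,0,1,0,0,-1.2,0,0,0,1,0,0,-1.2,0,0,0,1,0,0,-1.2,0,0,0,1,0,0,-1.0,0,0,0,1,0,0,-0.8,0,0,0,1,0,0,-0.5,0,0,0,1,0,0,-0.2,0,0,0,1,0,0,0,0,0,0,1,0,0,0,0,0,0,1])

```text
clock: 5.5
eef_pos: [434.4, -25.4, 103.8]
eef_rot: [3.141, 0.001, 2.728]
wrist_force: [0.3, 0.9, -2.5]
finger_gap: 58.6
finger_force: 20.0
```

>>> jog_arm(rows=[0,0,-0.1,0,0,0,1,0,0,-0.05,0,0,0,1,0,0,-0.05,0,0,0,1,0,0,0,0,0,0,1])

```text
clock: 5.83
eef_pos: [434.4, -25.5, 101.9]
eef_rot: [3.141, 0.001, 2.728]
wrist_force: [-0.9, 0.4, 3.5]
finger_gap: 58.3
finger_force: 20.0
```

Contact reached (force went from -2.5 to +3.5 N). Release and rise.

>>> jog_arm(rows=[0,0,0,0,0,0,0.5,0,0,0,0,0,0,0.3,0,0,0,0,0,0,0,0,0,0,0,0,0,0,0,0,0,0,0,0,0,0,0,0,0,0,0,0,0,0,0,0,0,0,0,0,0.6,0,0,0,0,0,0,1.2,0,0,0,0,0,0,1.5,0,0,0,0,0,0,1.5,0,0,0,0,0,0,1.5,0,0,0,0,0,0,1.5,0,0,0,0,0,0,1.2,0,0,0,0,0,0,0.6,0,0,0,0,0,0,0,0,0,0,0])

```text
invalid input
```

Run:
```python
from h import *
np.set_printoptions(precision=1,suppress=True)
m=manip.camera_model("wrist"); p,d=manip.camera("wrist"); cv2.imwrite("pics/w3.png",p); P=pts("wrist",d,m)
k=((P[...,2]>106)&(P[...,2]<122)&(abs(P[...,0]-435)<45)&(abs(P[...,1]+25)<45)).astype(np.uint8)
c=max(cv2.findContours(k,0,1)[0],key=cv2.contourArea)[:,0]; z=np.median(P[k>0],0)
w=np.array([ray(m,q,z[2])[:2] for q in c],np.float32); print("lid",z,cv2.minEnclosingCircle(w),cv2.fitEllipse(w))
for n in ("top","wrist"):
    if n=="top": p,d=manip.camera("top"); m=manip.camera_model("top"); P=pts("top",d,m)
    hsv=cv2.cvtColor(p,cv2.COLOR_BGR2HSV)
    k=(cv2.inRange(hsv,(5,70,60),(25,255,255))>0)&(P[...,2]<14)&(abs(P[...,0]-435)<65)&(abs(P[...,1]+25)<65)
    c=np.argwhere(k)[:,::-1]; w=np.array([ray(m,q,8)[:2] for q in c],np.float32); print(n,len(w),cv2.minAreaRect(w) if len(w)>5 else"")
```

```text
lid [429.8 -22.1 116. ] ((429.330078125, -22.414318084716797), 42.55174255371094) ((433.914794921875, -24.687654495239258), (56.31956481933594, 70.31243896484375), 156.56594848632812)
top 68 ((400.9273986816406, -7.278888702392578), (49.00562286376953, 22.95603370666504), 61.99709701538086)
wrist 68 ((400.9273986816406, -7.278888702392578), (49.00562286376953, 22.95603370666504), 61.99709701538086)
```

View pics/w3.png

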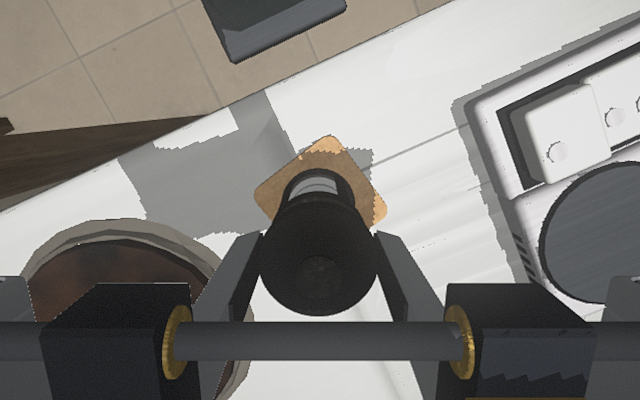

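That move was refused because I miscounted the rows, so the gripper still holds the press. The view shows the press standing on the coaster (coaster at (320,190)). Resending.

>>> jog_arm(rows=[0,0,0,0,0,0,0.4,0,0,0,0,0,0,0,0,0,0,0,0,0,0,0,0,0,0,0,0,0,0,0,0,0,0,0,0,0,0,0,0,0,0,0,0,0,0.6,0,0,0,0,0,0,1.2,0,0,0,0,0,0,1.5,0,0,0,0,0,0,1.5,0,0,0,0,0,0,1.5,0,0,0,0,0,0,1.5,0,0,0,0,0,0,1.2,0,0,0,0,0,0,0.6,0,0,0,0,0,0,0,0,0,0,0])

```text
clock: 7.18
eef_pos: [434.6, -25.5, 198.7]
eef_rot: [3.141, 0.002, 2.728]
wrist_force: [0.4, -0.0, -0.3]
finger_gap: 94.2
finger_force: 0.0
```

```bash
cat > m3.py <<'E'
from h import *
np.set_printoptions(precision=1,suppress=True)
import sys
for n in ("wrist","scene","top"):
    m=manip.camera_model(n); p,d=manip.camera(n); cv2.imwrite(f"pics/{n}_{sys.argv[1]}.png",p); P=pts(n,d,m)
    k=((P[...,2]>108)&(P[...,2]<120)&(abs(P[...,0]-435)<45)&(abs(P[...,1]+25)<45)).astype(np.uint8)
    if k.sum()>50:
        c=max(cv2.findContours(k,0,1)[0],key=cv2.contourArea)[:,0]; z=np.median(P[k>0],0)
        w=np.array([ray(m,q,z[2])[:2] for q in c],np.float32); print(n,"lid",z,cv2.minEnclosingCircle(w))
    hsv=cv2.cvtColor(p,cv2.COLOR_BGR2HSV)
    k=(cv2.inRange(hsv,(5,70,50),(25,255,255))>0)&(P[...,2]<14)&(abs(P[...,0]-435)<65)&(abs(P[...,1]+25)<65)
    w=np.array([ray(m,q,8)[:2] for q in np.argwhere(k)[:,::-1]],np.float32); print(n,len(w),cv2.minAreaRect(w) if len(w)>5 else"")
E
python3 m3.py a
```

```text
wrist lid [431.6 -23.8 116. ] ((435.0567321777344, -25.3442325592041), 29.30084991455078)
wrist 2121 ((436.2864685058594, -23.430110931396484), (77.8903579711914, 77.67826843261719), 13.59096908569336)
scene lid [426.8 -31.  114.1] ((432.8609924316406, -28.746322631835938), 30.531497955322266)
scene 504 ((434.7794494628906, -25.564208984375), (76.55911254882812, 76.94595336914062), 13.58328914642334)
top 97 ((422.9499206542969, -2.8074264526367188), (76.3744888305664, 39.28739547729492), 33.01265335083008)
```

The press stands upright (lid top z 116) about 1–2 mm from the coaster centre. Next, key_left with closed fingers, which are about 25x16 mm and fit on the cap.

>>> jog_arm(rows=[0,1.2,0,0,0,0,1,0,2.0,0,0,0,0,1,0.1,2.5,0,0,0,0,1,0.1,2.5,0,0,0,0,1,0.1,2.5,0,0,0,0,1,0.1,2.5,0,0,0,0,1,0.1,2.5,0,0,0,0,1,0.1,2.5,0,0,0,0,1,0.1,2.5,0,0,0,0,1,0,2.3,0,0,0,0,1,0,1.5,0,0,0,0,1,0,0.75,0,0,0,0,1,0,0,0,0,0,0,1,0,0,0,0,0,0,1], newtons=20)

```text
clock: 8.5
eef_pos: [441.0, 226.7, 196.9]
eef_rot: [-3.141, -0.001, 2.728]
wrist_force: [-0.2, -0.4, 0.6]
finger_gap: 4.1
finger_force: 0.0
```

```bash
cat > m4.py <<'E'
from h import *
import sys
np.set_printoptions(precision=1,suppress=True)
print(manip.read_state()["eef_pos"])
o=np.array([507.4,206.9]); c,s=np.cos(.0460),np.sin(.0460); R=np.array([[c,-s],[s,c]])
for n in ("wrist","scene","top"):
    m=manip.camera_model(n); p,d=manip.camera(n); cv2.imwrite(f"pics/{n}_{sys.argv[1]}.png",p); P=pts(n,d,m)
    q=(P[...,:2]-o)@R
    for nm,y in(("off",69),("left",23),("both",-23),("right",-69)):
        k=(abs(q[...,0]+65)<20)&(abs(q[...,1]-y)<16)&(P[...,2]<60); print(n,nm,k.sum(),np.median(P[k],0) if k.any() else "")
    k=(P[...,2]>46)&(P[...,2]<58)&(q[...,0]<-35)&(abs(q[...,1])<110)
    if k.sum()>50: print(" keys rect",cv2.minAreaRect(P[k][:,:2].astype(np.float32)))
E
python3 m4.py b
```

```text
[441.  226.7 196.9]
wrist off 1611 [438.9 273.   53. ]
wrist left 1528 [440.9 227.   53.1]
wrist both 1352 [443.  181.1  39.8]
wrist right 1380 [445.3 135.3  53.2]
 keys rect ((443.8201599121094, 206.00987243652344), (50.430416107177734, 179.54847717285156), 2.668553590774536)
scene off 184 [438.2 273.4  51. ]
scene left 194 [441.6 226.4  51. ]
scene both 197 [443.4 180.7  37.7]
scene right 216 [445.  134.9  51.1]
 keys rect ((442.2257080078125, 204.23345947265625), (50.46583938598633, 182.40611267089844), 2.5335075855255127)
top off 0 
top left 0 
top both 41 [441.9 168.2  39.2]
top right 204 [444.7 135.1  52.6]
 keys rect ((445.0727844238281, 162.72598266601562), (49.657325744628906, 96.63226318359375), 1.8070100545883179)
```

Keys confirmed: both is down (z 38–40), the others are up (z 52), and the TCP is centred on key_left. Descend to just above it.

>>> jog_arm(rows=[0,0,-0.8,0,0,0,1,0,0,-1.5,0,0,0,1,0,0,-2,0,0,0,1,0,0,-2,0,0,0,1,0,0,-2,0,0,0,1,0,0,-1.8,0,0,0,1,0,0,-1.5,0,0,0,1,0,0,-1.0,0,0,0,1,0,0,-0.5,0,0,0,1,0,0,0,0,0,0,1,0,0,0,0,0,0,1])

```text
clock: 9.57
eef_pos: [441.4, 227.0, 66.8]
eef_rot: [3.141, 0.0, 2.728]
wrist_force: [-0.7, 0.9, 0.4]
finger_gap: 0.0
finger_force: 0.0
```

>>> jog_arm(rows=[0,0,-0.3,0,0,0,1,0,0,-0.3,0,0,0,1,0,0,-0.3,0,0,0,1,0,0,-0.3,0,0,0,1,0,0,-0.3,0,0,0,1,0,0,-0.2,0,0,0,1,0,0,-0.2,0,0,0,1,0,0,-0.1,0,0,0,1,0,0,0,0,0,0,1])

```text
clock: 10.32
eef_pos: [441.2, 227.1, 46.3]
eef_rot: [3.142, 0.0, 2.728]
wrist_force: [0.9, 0.5, 2.9]
finger_gap: 0.6
finger_force: 1.5
```

>>> jog_arm(rows=[0,0,-0.05,0,0,0,1,0,0,-0.05,0,0,0,1,0,0,0,0,0,0,1])

```text
clock: 10.57
eef_pos: [441.3, 227.1, 45.7]
eef_rot: [3.141, 0.0, 2.728]
wrist_force: [-0.0, -0.0, 6.4]
finger_gap: 0.3
finger_force: 2.9
```

>>> jog_arm(rows=[0,0,-0.05,0,0,0,1,0,0,-0.05,0,0,0,1,0,0,0,0,0,0,1])

```text
clock: 10.82
eef_pos: [441.5, 227.2, 45.5]
eef_rot: [3.141, 0.001, 2.728]
wrist_force: [-3.2, -1.5, 16.6]
finger_gap: 0.5
finger_force: 8.2
```

At the bottom stop (16.6 N). Retreat and verify.

>>> jog_arm(rows=[0,0,0.3,0,0,0,1,0,0,0.6,0,0,0,1,0,0,1.2,0,0,0,1,0,0,2,0,0,0,1,0,0,2,0,0,0,1,0,0,2,0,0,0,1,0,0,2,0,0,0,1,0,0,2,0,0,0,1,0,0,1,0,0,0,1,0,0,0,0,0,0,1,0,0,0,0,0,0,1])

```text
clock: 11.73
eef_pos: [440.9, 227.0, 174.9]
eef_rot: [-3.141, -0.0, 2.728]
wrist_force: [-0.5, -0.8, 0.0]
finger_gap: 0.7
finger_force: 0.0
```

```bash
python3 m4.py c; python3 m3.py d; python3 -c "
import cv2;p=cv2.imread('pics/scene_d.png')[120:340,150:440];cv2.imwrite('pics/fin.png',cv2.resize(p,None,fx=2.7,fy=2.7))"
```

```text
[440.9 227.  174.9]
wrist off 1845 [438.8 272.9  53. ]
wrist left 1602 [441.  226.9  39.7]
wrist both 1653 [443.1 181.   53.2]
wrist right 1577 [445.1 135.1  53.2]
 keys rect ((444.005615234375, 206.1748504638672), (50.6903190612793, 179.39569091796875), 2.64932918548584)
scene off 184 [438.5 272.5  50.8]
scene left 191 [441.6 227.5  37.5]
scene both 201 [443.2 180.7  51.2]
scene right 216 [445.4 135.1  51. ]
 keys rect ((442.02044677734375, 204.10552978515625), (50.757591247558594, 180.1121368408203), 2.5563840866088867)
top off 0 
top left 0 
top both 24 [459.2 169.6  51.6]
top right 203 [446.7 134.9  52.7]
 keys rect ((445.1144714355469, 157.49713134765625), (49.81084442138672, 85.81678009033203), 2.1828465461730957)
wrist lid [431.2   2.9 109.7] ((429.7850036621094, 3.714087963104248), 5.241880893707275)
wrist 2406 ((435.6476745605469, -22.112464904785156), (78.31502532958984, 81.20631408691406), 13.016938209533691)
scene lid [429.1 -31.7 114.1] ((433.14483642578125, -28.528291702270508), 30.197914123535156)
scene 509 ((434.6077880859375, -25.212646484375), (76.95915985107422, 77.98987579345703), 15.03314208984375)
top lid [434.1 -25.6 115.2] ((434.54425048828125, -26.796594619750977), 29.308576583862305)
top 318 ((435.9679260253906, -24.54831314086914), (75.9041748046875, 75.61354064941406), 13.66290283203125)
```

View pics/fin.png

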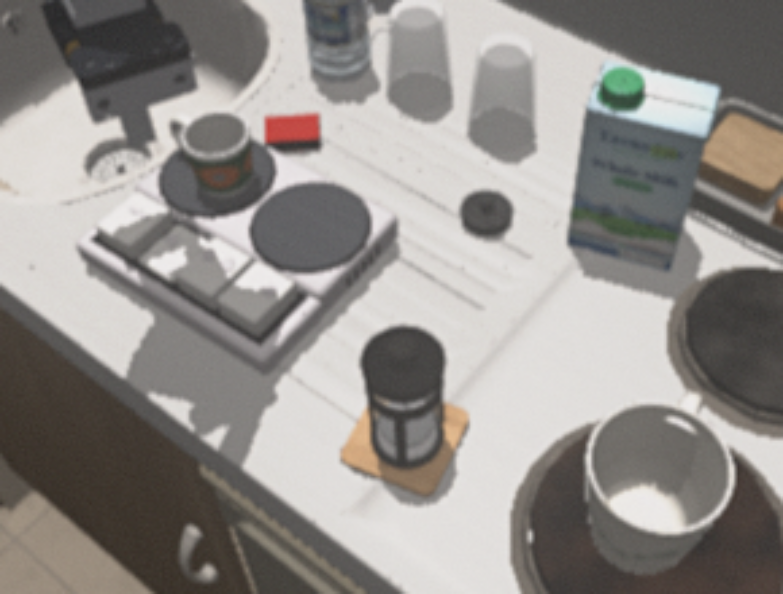

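The picture shows the press upright in the middle of the coaster (405,420), the cup still on the left plate (215,155), and the second key down with the third up.

```bash
python3 -c "
from cell import manip
print(manip.sign_off())"
```

```text
the job is handed in; nothing more can be done
None
```

The press stands upright within about 3 mm of the coaster's middle, the left-plate key is latched down and the both-plates key is up; I never pressed the other two keys or touched the cup, and I handed the job in at about 12 s (no verdict returned).

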